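# Cap tight, then hold the tube on the touch vortex mixer

### The job

The orange-capped tube in the green rack has a loose cap: while it stands in the rack, screw the cap clockwise fully tight, then lift the tube out and stand it upright in the black rubber cup of the blue vortex mixer. Press it down so that the springy cup sinks about 5 mm (about 8 N), enough to run the mixer but not down on its stop, and keep it pressed so for at least 3 seconds without touching the mixer itself. Finish while still gripping and pressing the tube there, without letting go, and leave the other tubes, the tip box and the bottle alone.

Things in the scene. Friction and masses are not known exactly. Their poses are not given: they have to be found in the camera images.
- tube: orange-capped amber tube, 29 mm diameter, 115 mm tall with cap, 40 to 85 g. Origin: centre of its underside; z up the tube. The cap is the top 16 mm. Foot: four 7 mm square prongs, 10 mm tall, inside a 30 mm circle, straddling a cross key on the rack's pocket floor, so it cannot spin there (about 0.2 rad of play) and the cap turns one-handed; lift straight up to free it
- cap_top (a point): centre of the top face of the orange cap, on the tube's axis. The cap is a ribbed cylinder of 35 mm diameter and 16 mm height below this point; fingers can take it from above in any direction
- cap (a joint): angle of the orange cap on its thread, rad: 0 = fully tight (hard stop); starts 0.7 to 1.6 loose. Turning it clockwise seen from above lowers the value. It takes 0.05 N m, stays where left, does not rise and cannot come off (stop at 2.4). The tube can be lifted and pressed by its cap
- rack: green 2 x 5 tube rack, fixed, 112 x 244 x 58 mm (x, y, z). Origin: centre of its underside. 34 mm holes in a top plate at 52 to 58 mm height; pocket floors 6 mm above the bench with a cross key 6 mm tall, 4 mm wide. A tube is free once its underside is above 58 mm. Tubes stand at x, y = (-22.5, -90), (22.5, 0), (-22.5, 90) mm in any order
- mixer: blue low-profile touch vortex mixer, fixed, housing 190 x 150 mm (x, y) and 75 mm tall, with a sloped white control panel towards its -x side. Origin at the centre of its underside; the cup's axis is at x = +20 mm, y = 0 in its frame
- cup_floor (a point): centre of the inner floor of the black rubber cup on the mixer, 105 mm above the bench when not pressed; moves with the cup. The cup is round: inside about 35 mm wide at the floor, widening to 50 mm at the mouth 18 mm higher; 62 mm outside. The tube's underside stands flat on this floor
- head (a joint): how far the cup is pressed straight down, m: 0 = up at rest, 0.008 = on its stop. Spring: gives from about 3 N, then 1 N per mm, so 5 mm takes about 8 N (tube weight included); springs back when let go. The mixer runs between 3 and 7 mm (it does not shake in the simulation)
- tube_blue: bystander: the same tube with a blue cap fixed tight, standing in the rack, 35 mm cap diameter, 115 mm tall, origin at the centre of its underside
- tube_white: bystander: the same tube with a white cap fixed tight, standing in the rack, 35 mm cap diameter, 115 mm tall, origin at the centre of its underside
- tip_box: bystander: pink pipette tip box with yellow tray and white tips, 84 x 122 x 60 mm (x, y, z), loose on the bench, origin at the centre of its underside
- bottle: bystander: amber bottle with black cap, 54 mm diameter, 105 mm tall, loose on the bench, origin at the centre of its underside
There are look-alikes about, which are no part of the job. Leave any yellow look-alike of the tube alone.

How it is judged:
By the outcome, as a careful person would: the job done as asked, in the order asked, and still so for the second after the job is handed in, while the arm keeps its last pose, push and grip.
It also fails if it takes over 54 s, if anything falls off the work surface, if the arm or the gripper's body presses on something with over 40 N, if the wrist force passes 120 N, or if a joint passes its speed limit or range.

### The arm

A 6-joint arm with a two-finger parallel gripper is mounted at the origin on the work surface. World frame = base frame: x ahead of the robot, y to its left, z up, the work surface at z = 0. Lengths are in m, angles in degrees, forces in N, time in s.
With the tool pointing down it reaches from about 0.375 to 0.9 m from the base axis. Payload 3.1 kg.
Tool frame: the origin (TCP) lies on the centre line of the jaws, within the pads' length; the fingertips stand 17 mm ahead of it and the grasp point (between the pads) lies 2 mm behind it; z points along the fingers, y is the line along which they close (so a half turn about z gives the same grasp; the last joint's range is limited). The gripper opens to 87 mm and grips with 3 to 60 N. Pads are 19 mm wide; open, the fingers measure 117 mm over their backs; the gripper's body (75 mm by 190 mm) begins 51 mm behind the grasp point.
Start: joints at [66.32, 30.224, 82.088, -0, 67.689, -10.227], TCP at [0.145, 0.608, 0.24] pointing down, gripper open.
Joint ranges: [-176.69, 176.69], [-43.24, 126.21], [12.49, 139.97], [-82, 262], [0, 151.66], [-163.58, 163.58]. Speed limits (degrees/s): [159.86, 159.86, 180, 180, 180, 180].

### API

Orientations are given as a 3x3 rotation matrix whose columns are the frame's x, y, z axes.
In Python, from rig import bot, imaging, finder gives the robot as it stands. The module is installed in compiled form; this text tells all that it offers.
- The arm moves only by the tool play_rows, never from a script. Its argument "motion" is a list that holds one entry, the list of rows, each a list of 6 numbers: the shift along the tool's x, y, z in m, then the turn, a rotation vector about the tool's x, y, z in degrees. In form: [[[dx, dy, dz, wx, wy, wz], ...]]. A call has 1 to 8 rows; each row is the pose to reach, as a shift and turn from the pose commanded when the call began, along the tool's axes at that moment; what a row does not reach only later rows make up. A row lasts 1/12 s, in which the tool goes at most 41.7 mm and 7.16 degrees, less where a joint would pass 70% of its speed; a pose out of reach is approached as far as the arm can. A call with a gripper value outside its range is refused whole. "fingers" is the finger opening in m, from 0 to 0.087, set as the call begins (left out, the last holds). The fingers move at their own pace and stop on an object; the grip force is fixed at half the most. Time passes only in rows, so rows that repeat a pose let the fingers close. It gives the time, the measured TCP pose, the force, the opening and the grip force at its end, in the units of the state.
- bot.read_state(): the state, without advancing time (a new reading comes with each control period).
- imaging.capture(name): name is "scene" or "top"; returns a dict with "frame" (400x640x3 uint8, red, green, blue), "camera_matrix" (3x3 intrinsics, pixels), "R" (3x3) and "t" (3): a world point X has camera coordinates R X + t. Camera axes: x right, y down, z forward; pixel columns grow to the right and rows downward; lengths in m; the calibration is good to about 2 mm. A picture is of the moment at which its call begins. There is no depth.
- bot.hand_in(): hands the job in; it is judged then, once.
Trained networks look in the newest picture that a camera, given by its name, has taken for a name from the list of things; names that differ only in an ending like _2 or _b are one class to them, and where a whole thing is asked for, a point or a joint stands for the part that bears it (a point fixed in the world has none). Each returns a list of dicts, best first, with "confidence" (0 to 1); they miss things now and then, are a little off and sometimes report something else, mostly with a low value. They report only what shows in the picture. A call takes as long as a camera call. They do not tell look-alikes from the thing itself.
- finder.recognise(camera, name): "at" ([x, y, z] in m, in world coordinates, good to about 4 mm: the middle of the surface that is visible of it).
- finder.outline_of(camera, name): "pixels" (400x640 bool, what is visible of it).
The state is a dict: "time_s": time; "joint_positions": joint angles; "qvel": joint speeds; "tau": joint torques, N m; "position": TCP position; "tcp_rot": TCP orientation; "force": force on the tool from outside, world axes, zero at the start; "moment": the same for the moment, N m; "opening": opening from 0.0 (shut) to 1.0 (fully open); "grasp_force": force on a finger pad.
Only numpy, scipy, OpenCV 4.12 (cv2) and the standard library are available. Lean on these libraries where they do the work, as an engineer would, in place of code of your own. Each camera call takes 0.05 s, during which the arm holds its last target. There are 200 camera calls.

## Working session

There is one attempt and no reset: what is moved stays moved. The work goes in short steps, Python scripts to look and compute and a tool call to move; the robot and the scene stay as the last step left them, time stands still between calls to the robot, and variables do not carry over. Pictures are saved under pics/ and viewed, at most 10 in all, crops included, and the job is handed in when it is done.

Besides the shell and the picture viewer there is one more tool, called after "Request:" by a JSON object that holds its "name" and its "arguments". play_rows: Moves the arm, as the interface text tells. Its arguments: {"type":"object","properties":{"motion":{"type":"array"},"fingers":{"type":"number"}},"required":["motion"]}

```bash
mkdir -p pics
cat > h.py <<'E'
from rig import bot, imaging, finder
import numpy as np, cv2
def px(c,X):
    p=c["camera_matrix"]@(c["R"]@np.array(X)+c["t"]); return p[:2]/p[2]
def onz(c,uv,z):
    d=c["R"].T@np.linalg.inv(c["camera_matrix"])@np.array([uv[0],uv[1],1.]); o=-c["R"].T@c["t"]
    return o+d*(z-o[2])/d[2]
E
python3 - <<'E'
from h import *
np.set_printoptions(precision=4,suppress=True)
s=bot.read_state(); print(s)
for n in("scene","top"):
    c=imaging.capture(n); cv2.imwrite(f"pics/{n}0.png",c["frame"][:,:,::-1]); print(n,-c["R"].T@c["t"],c["R"][2])
    for k in("tube","cap_top","cap","rack","mixer","cup_floor","head","tube_blue","tube_white","tip_box","bottle"):
        print(k,[(np.round(r["at"],4),round(r["confidence"],2),px(c,r["at"]).round()) for r in finder.recognise(n,k)[:3]])
print(bot.read_state()["time_s"])
E
```

```text
{'time_s': 0.0, 'joint_positions': array([ 66.3207,  30.2784,  82.1569,  -0.0003,  67.6883, -10.2264]), 'qvel': array([ 0.0594,  0.0477, -0.0008,  0.0403,  0.1156,  0.0728]), 'tau': array([ -0.0024, -44.0032, -17.6592,   0.0633,   0.0581,  -0.0002]), 'position': array([0.1451, 0.6072, 0.2386]), 'tcp_rot': array([[-0.9726,  0.2326, -0.0009],
       [ 0.2326,  0.9726, -0.002 ],
       [ 0.0004, -0.0021, -1.    ]]), 'force': array([0.1283, 0.3384, 0.4944]), 'moment': array([-0.032 , -0.009 , -0.0024]), 'grasp_force': 0.0, 'opening': 0.99810945458903}
scene [1.1743 0.0161 0.708 ] [-0.6793  0.0041 -0.7338]
tube [(array([0.4603, 0.0746, 0.095 ]), 0.87, array([347., 151.])), (array([0.5564, 0.0849, 0.0973]), 0.86, array([353., 180.]))]
cap_top [(array([0.5502, 0.087 , 0.12  ]), 0.54, array([355., 170.])), (array([0.4585, 0.0799, 0.1171]), 0.52, array([350., 143.])), (array([0.7793, 0.0042, 0.0545]), 0.25, array([313., 284.]))]
cap [(array([0.5488, 0.082 , 0.1268]), 0.74, array([353., 167.])), (array([0.4533, 0.0792, 0.1156]), 0.74, array([349., 142.]))]
rack [(array([0.5996, 0.1631, 0.0567]
[... 1051 characters left out ...]
rray([0.5615, 0.1691, 0.0587]), 0.73, array([243., 230.]))]
mixer [(array([ 0.4977, -0.1823,  0.0746]), 0.98, array([409., 249.]))]
cup_floor [(array([ 0.5196, -0.1943,  0.1122]), 0.67, array([418., 236.]))]
head [(array([ 0.5189, -0.1903,  0.1157]), 0.97, array([416., 236.])), (array([ 0.7435, -0.0038,  0.0557]), 0.3, array([317., 147.]))]
tube_blue [(array([0.5857, 0.1697, 0.1233]), 0.85, array([236., 214.]))]
tube_white [(array([0.5483, 0.2579, 0.1221]), 0.71, array([192., 235.]))]
tip_box [(array([ 0.7447, -0.001 ,  0.0572]), 0.8, array([316., 147.])), (array([ 0.4995, -0.1825,  0.0726]), 0.6, array([408., 248.]))]
bottle [(array([0.7244, 0.2343, 0.0676]), 0.92, array([212., 159.]))]
1.2
```

View pics/scene0.png

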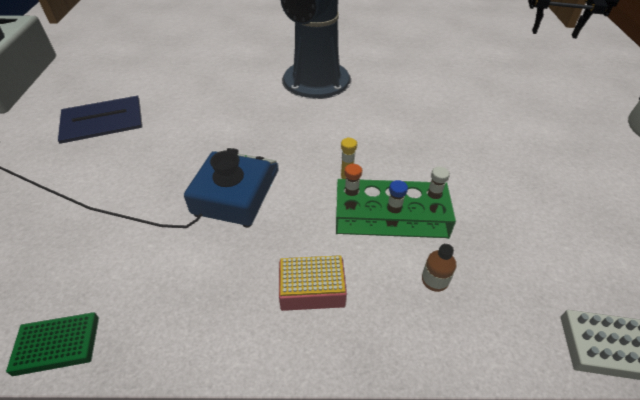

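View pics/top0.png

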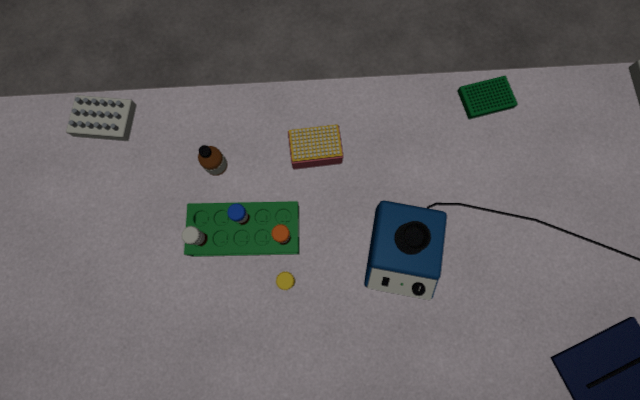

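The orange-capped tube is at scene (353,172) and top (280,234). The yellow look-alike stands just outside the rack at top (286,281). The cup is at top (413,237) and scene (226,163). Next I'll measure the cap and the cup from both views.

```bash
cat > m.py <<'E'
from h import *
from scipy.optimize import least_squares
np.set_printoptions(precision=4,suppress=True)
T=np.linspace(0,2*np.pi,60)
def cyl(c,p,r,h):
    P=[px(c,[p[0]+r*np.cos(a),p[1]+r*np.sin(a),p[2]-k]) for k in(0,h) for a in T]
    return cv2.convexHull(np.array(P,np.float32))
def cen(c,p,r,h):
    m=cv2.moments(cyl(c,p,r,h)); return np.array([m["m10"]/m["m00"],m["m01"]/m["m00"]])
C={n:imaging.capture(n) for n in("scene","top")}
def orange(f):
    hsv=cv2.cvtColor(f,cv2.COLOR_RGB2HSV); return cv2.inRange(hsv,(3,170,120),(14,255,255))
for name,(lo,hi) in {"orange":((3,150,110),(14,255,255)),"yellow":((19,150,110),(30,255,255)),"blue":((112,150,70),(125,255,255))}.items():
    obs={}
    for n,c in C.items():
        m=cv2.inRange(cv2.cvtColor(c["frame"],cv2.COLOR_RGB2HSV),lo,hi)
        near={"orange":{"scene":(353,170),"top":(280,234)},"yellow":{"scene":(349,144),"top":(286,281)},"blue":{"scene":(398,188),"top":(236,212)}}[name][n]
        w=np.zeros_like(m); cv2.circle(w,near,16,255,-1)
        k,l,st,ce=cv2.connectedComponentsWithStats(m&w); i=1+np.argmax(st[1:,4]); obs[n]=ce[i]; print(name,n,ce[i],st[i])
    f=lambda p:np.r_[tuple(cen(C[n],p,.0175,.016)-obs[n] for n in C)]
    s=least_squares(f,[.54,.08,.12],diff_step=1e-3); print(name,s.x,s.fun,[cv2.contourArea(cyl(C[n],s.x,.0175,.016)) for n in C])
for n,(u,v) in {"scene":(228,172),"top":(413,237)}.items():
    o=finder.outline_of(n,"head")[0]["pixels"].astype(np.uint8); k=np.argwhere(o); print(n,k.min(0),k.max(0),k.mean(0))
    cv2.imwrite(f"pics/cup_{n}.png",cv2.resize(cv2.convertScaleAbs(C[n]["frame"][v-35:v+35,u-35:u+35,::-1],alpha=2.5,beta=10),(560,560),interpolation=cv2.INTER_CUBIC))
a=cv2.imread("pics/cup_scene.png");b=cv2.imread("pics/cup_top.png");cv2.imwrite("pics/cup.png",cv2.resize(np.hstack([a,b]),(800,400)))
E
python3 m.py
```

```text
orange scene [352.7124 169.2745] [345 163  17  13 153]
orange top [279.7612 232.5622] [272 225  16  16 201]
orange [0.5429 0.0829 0.1243] [ 0.0827 -0.004   0.0798 -0.0018] [247.7056825500913, 260.38828087504953]
yellow scene [348.6341 143.0244] [342 138  14  11 123]
yellow top [284.4464 280.2489] [276 272  17  17 233]
yellow [0.4492 0.0783 0.1168] [-0.1229  0.0054 -0.1077  0.0029] [209.2778170441743, 267.3720197994262]
blue scene [393.5    190.6667] [392 189   4   4   6]Traceback (most recent call last):
  File "m.py", line 19, in <module>
    k,l,st,ce=cv2.connectedComponentsWithStats(m&w); i=1+np.argmax(st[1:,4]); obs[n]=ce[i]; print(name,n,ce[i],st[i])
                                                         ~~~~~~~~~^^^^^^^^^^
    return _wrapfunc(a, 'argmax', axis=axis, out=out, **kwds)
    return bound(*args, **kwds)
ValueError: attempt to get argmax of an empty sequence
```

```bash
sed -i 's/"orange":((3,150,110)/"orange":((2,130,60)/; s/,"blue":((112,150,70),(125,255,255))//' m.py; python3 m.py
python3 - <<'E'
from h import *
c=imaging.capture("scene");f=cv2.cvtColor(c["frame"],cv2.COLOR_RGB2HSV)
for v in range(158,196,2): print(v,f[v,353],c["frame"][v,353])
E
```

```text
orange scene [352.6143 171.2242] [345 163  17  17 223]
orange top [280.1404 233.1149] [272 225  17  18 235]
orange [0.5426 0.0829 0.1184] [-0.0014  0.0001 -0.0013  0.    ] [245.38218768150546, 256.3481505145319]
yellow scene [348.582 143.   ] [342 138  14  11 122]
yellow top [284.4181 280.2241] [276 272  17  17 232]
yellow [0.4492 0.0783 0.117 ] [-0.0804  0.0035 -0.0705  0.0019] [209.32650421722792, 267.4383458616212]
scene [150 210] [175 239] [162.3951 225.0944]
top [221 401] [250 430] [235.7169 415.7804]
158 [34 20 90] [89 90 83]
160 [ 28  33 102] [102 101  89]
162 [ 21  81 117] [117 106  80]
164 [ 10 181 166] [166  89  48]
166 [ 10 194 172] [172  85  41]
168 [ 10 194 172] [172  85  41]
170 [ 10 193 172] [172  86  42]
172 [ 10 195 171] [171  85  40]
174 [ 10 189 155] [155  79  40]
176 [  9 159  93] [93 53 35]
178 [ 10 151  88] [88 54 36]
180 [ 10 101  58] [58 43 35]
182 [33 26 97] [96 97 87]
184 [42 27 94] [90 94 84]
186 [37 25 91] [89 91 82]
188 [45 28 91] [86 91 81]
190 [21 51 65] [65 61 52]
192 [17 79 45] [45 39 31]
194 [19 62 45] [45 41 34]
```

View pics/cup.png

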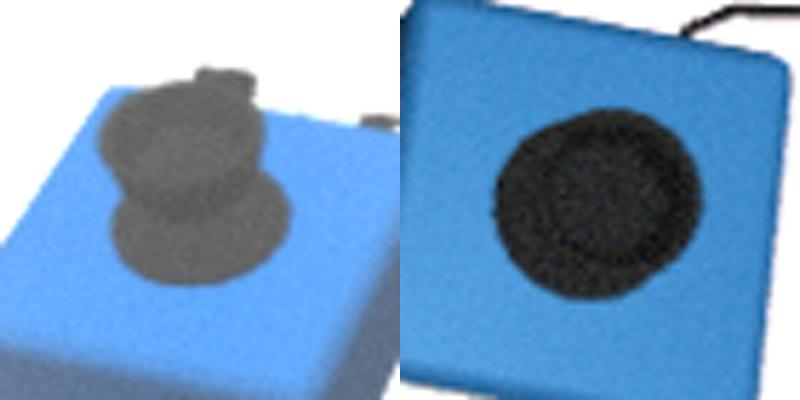

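The cup's rim is the upper ring, at about scene (225,160) and top (416,235). Below it is a wider collar on the housing. I'll fit the rim's right and top edges with known circles.

```bash
cat > c.py <<'E'
import io,contextlib
with contextlib.redirect_stdout(io.StringIO()): from m import *
# head mask fit: tapered cup, free x,y,ztop
def cup(c,p,h=.018,rb=.022):
    P=[px(c,[p[0]+r*np.cos(a),p[1]+r*np.sin(a),p[2]-k]) for k,r in((0,.031),(h,rb)) for a in T]
    return cv2.convexHull(np.array(P,np.float32))
def mom(h):
    m=cv2.moments(h); return np.array([m["m10"]/m["m00"],m["m01"]/m["m00"]])
O={n:finder.outline_of(n,"head")[0]["pixels"] for n in C}
obs={n:np.argwhere(O[n]).mean(0)[::-1] for n in C}
for rb in(.022,.031):
    s=least_squares(lambda p:np.r_[tuple(mom(cup(C[n],p,rb=rb))-obs[n] for n in C)],[.52,-.19,.12],diff_step=1e-3)
    print(rb,s.x,s.fun,[(cv2.contourArea(cup(C[n],s.x,rb=rb)),O[n].sum()) for n in C])
for n in C:
    for rb in(.022,):
        s=least_squares(lambda p:mom(cup(C[n],[*p,.123],rb=rb))-obs[n],[.52,-.19],diff_step=1e-3);print(n,s.x)
p=[*s.x,.123]
# overlay
im=[]
for n,(u,v) in {"scene":(228,172),"top":(413,237)}.items():
    k=400/70; g=cv2.resize(cv2.convertScaleAbs(C[n]["frame"][v-35:v+35,u-35:u+35,::-1],alpha=2.5,beta=10),(400,400),interpolation=cv2.INTER_CUBIC)
    for r,z,col in((.031,.123,(0,0,255)),(.0175,.105,(0,255,0)),(.025,.123,(0,255,255))):
        q=np.array([px(C[n],[p[0]+r*np.cos(a),p[1]+r*np.sin(a),z]) for a in T]); q=((q-[u-35,v-35]+.5)*k).astype(int)
        cv2.polylines(g,[q],True,col,1)
    im.append(g)
cv2.imwrite("pics/ov.png",np.hstack(im))
E
python3 c.py
```

```text
0.022 [ 0.5192 -0.1878  0.1164] [-0.8733 -0.134  -0.8267  0.1533] [(518.108949232148, np.int64(567)), (742.2801488155965, np.int64(730))]
0.031 [ 0.5194 -0.188   0.1219] [-1.0122 -0.1528 -0.9634  0.1796] [(646.9402725112159, np.int64(567)), (815.9075648677535, np.int64(730))]
scene [ 0.5269 -0.1836]
top [ 0.5187 -0.1877]
```

View pics/ov.png

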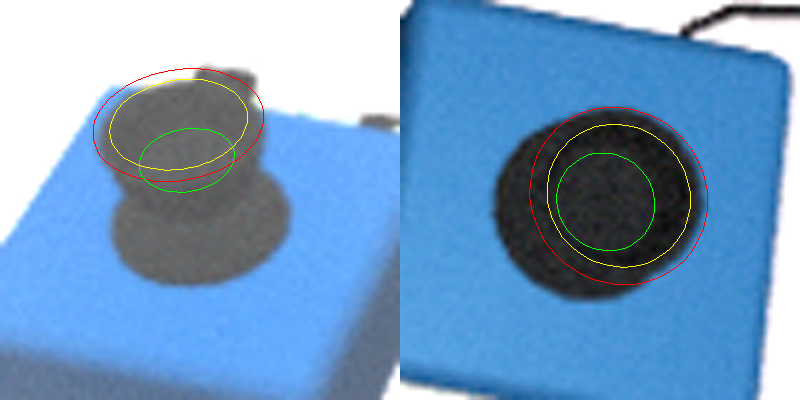

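The red ring shows the estimate is within about 2 mm in the top view. The scene view suggests the rim is slightly lower, which is the same z bias as on the cap. I'll use cup ≈ (0.520, -0.186) and refine it later relative to the carried tube. Moving now.

Request:
{"name": "play_rows", "arguments": {"motion": [[[-0.509,-0.418,0,0,0,6.5],[-0.509,-0.418,0,0,0,6.5],[-0.509,-0.418,0,0,0,6.5],[-0.509,-0.418,0,0,0,6.5],[-0.509,-0.418,0,0,0,6.5],[-0.509,-0.418,0,0,0,6.5],[-0.509,-0.418,0,0,0,6.5],[-0.509,-0.418,0,0,0,6.5]]], "fingers": 0.065}}

```text
time_s: 2.52
position: [0.3476, 0.3406, 0.2399]
tcp_rot: [[-0.94, 0.341, 0.001], [0.341, 0.94, 0.0], [-0.0, 0.001, -1.0]]
force: [0.2, 0.8, -0.2]
opening: 0.747
grasp_force: 0.0
```

Request:
{"name": "play_rows", "arguments": {"motion": [[[-0.271,-0.175,0,0,0,0],[-0.271,-0.175,0,0,0,0],[-0.271,-0.175,0,0,0,0],[-0.271,-0.175,0,0,0,0],[-0.271,-0.175,0,0,0,0],[-0.271,-0.175,0,0,0,0],[-0.271,-0.175,0,0,0,0],[-0.271,-0.175,0,0,0,0]]]}}

```text
time_s: 3.18
position: [0.544, 0.0821, 0.2399]
tcp_rot: [[-0.939, 0.343, 0.002], [0.343, 0.939, -0.001], [-0.002, 0.0, -1.0]]
force: [0.0, 1.1, 0.1]
opening: 0.747
grasp_force: 0.0
```

Request:
{"name": "play_rows", "arguments": {"motion": [[[0,0,0,0,0,0],[0,0,0,0,0,0]]]}}

```text
time_s: 3.35
position: [0.5427, 0.0837, 0.2394]
tcp_rot: [[-0.939, 0.345, 0.0], [0.345, 0.939, 0.0], [-0.0, 0.0, -1.0]]
force: [-0.8, 0.9, 0.0]
opening: 0.745
grasp_force: 0.0
```

Request:
{"name": "play_rows", "arguments": {"motion": [[[0,0,0.04,0,0,0],[0,0,0.08,0,0,0],[0,0,0.11,0,0,0],[0,0,0.128,0,0,0],[0,0,0.128,0,0,0],[0,0,0.128,0,0,0]]]}}

```text
time_s: 3.85
position: [0.5402, 0.0865, 0.111]
tcp_rot: [[-0.94, 0.34, -0.003], [0.34, 0.941, 0.0], [0.003, -0.001, -1.0]]
force: [0.2, -0.3, 0.6]
opening: 0.75
grasp_force: 0.0
```

Run:
```python
from h import *
im=[]
for n,(u,v) in {"scene":(353,165),"top":(280,234)}.items():
    c=imaging.capture(n); im.append(cv2.resize(cv2.convertScaleAbs(c["frame"][v-35:v+35,u-35:u+35,::-1],alpha=1.8),(400,400),interpolation=cv2.INTER_CUBIC))
cv2.imwrite("pics/g1.png",np.hstack(im))
s=bot.read_state();print(s["position"],s["force"],s["moment"],s["joint_positions"])
```

```text
[0.54231443 0.08600048 0.11296626] [ 0.42527477  0.45116153 -0.16996348] [-0.03630808 -0.0510151  -0.00289493] [-2.65587778e+00  3.48805240e+01  9.93927477e+01  1.04095945e-02
  4.55925162e+01 -7.27784550e+01]
```

View pics/g1.png

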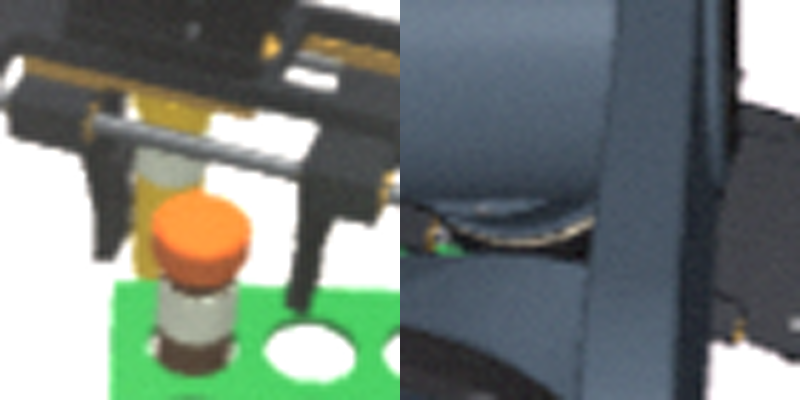

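The fingers straddle the orange cap (crop centre 200,235), with their midpoint on its axis. The top view is blocked by the arm. Closing now.

Request:
{"name": "play_rows", "arguments": {"motion": [[[0,0,0,0,0,0],[0,0,0,0,0,0],[0,0,0,0,0,0],[0,0,0,0,0,0],[0,0,0,0,0,0],[0,0,0,0,0,0]]], "fingers": 0.02}}

```text
time_s: 4.45
position: [0.5418, 0.0851, 0.1118]
tcp_rot: [[-0.94, 0.341, 0.0], [0.341, 0.94, -0.0], [-0.0, 0.0, -1.0]]
force: [1.0, 0.2, 2.9]
opening: 0.388
grasp_force: 30.0
```

Run:
```python
from h import *
s=bot.read_state();print(s["position"],s["force"],s["moment"],s["joint_positions"],s["opening"]*87,s["grasp_force"])
```

```text
[0.54179542 0.08510711 0.11181893] [0.95437821 0.15410397 2.8806882 ] [-0.10470576  0.0780715  -0.01942604] [-2.74792688e+00  3.49837386e+01  9.94439807e+01 -4.45309907e-03
  4.55502979e+01 -7.27871615e+01] 33.774272272613906 30.026624124145656
```

Request:
{"name": "play_rows", "arguments": {"motion": [[[0,0,0,0,0,4],[0,0,0,0,0,8],[0,0,0,0,0,12],[0,0,0,0,0,16],[0,0,0,0,0,20],[0,0,0,0,0,24],[0,0,0,0,0,28],[0,0,0,0,0,32]]]}}

```text
time_s: 5.12
position: [0.5425, 0.0853, 0.1118]
tcp_rot: [[-0.613, 0.79, 0.002], [0.79, 0.613, 0.0], [-0.001, 0.002, -1.0]]
force: [0.9, 0.1, 1.0]
opening: 0.392
grasp_force: 30.0
```

```bash
cat > s.py <<'E'
from h import *
np.set_printoptions(precision=3,suppress=True)
s=bot.read_state();R=s["tcp_rot"];print(s["time_s"],s["position"],"F",s["force"],"M",s["moment"],"j",s["joint_positions"],s["opening"]*87,s["grasp_force"],"yaw",np.degrees(np.arctan2(R[1,1],R[0,1])))
E
python3 s.py
```

```text
5.1167 [0.542 0.085 0.112] F [0.856 0.141 0.988] M [ 0.137 -0.25   0.022] j [ -2.74   34.996  99.403   0.032  45.497 -40.6  ] 34.130304874191594 29.996781339140135 yaw 37.83694125333543
```

Request:
{"name": "play_rows", "arguments": {"motion": [[[0,0,0,0,0,4],[0,0,0,0,0,8],[0,0,0,0,0,11],[0,0,0,0,0,14],[0,0,0,0,0,17],[0,0,0,0,0,20],[0,0,0,0,0,22],[0,0,0,0,0,24]]]}}

```text
time_s: 5.78
position: [0.543, 0.0852, 0.1119]
tcp_rot: [[-0.242, 0.97, 0.003], [0.97, 0.242, -0.0], [-0.001, 0.003, -1.0]]
force: [1.5, 1.5, -1.3]
opening: 0.391
grasp_force: 30.0
```

```bash
python3 s.py
```

```text
5.7833 [0.543 0.085 0.112] F [ 1.47   1.472 -1.27 ] M [ 0.036 -0.347  0.316] j [ -2.739  35.006  99.374   0.007  45.442 -16.729] 34.0500093360475 30.00033447646274 yaw 13.984575248140871
```

Request:
{"name": "play_rows", "arguments": {"motion": [[[0,0,0,0,0,1],[0,0,0,0,0,2],[0,0,0,0,0,3],[0,0,0,0,0,4],[0,0,0,0,0,4]]]}}

```text
time_s: 6.2
position: [0.5425, 0.0852, 0.112]
tcp_rot: [[-0.175, 0.985, 0.002], [0.985, 0.175, -0.0], [-0.001, 0.002, -1.0]]
force: [2.7, 0.8, 2.7]
opening: 0.387
grasp_force: 30.0
```

```bash
python3 s.py
```

```text
6.2 [0.542 0.085 0.112] F [2.732 0.83  2.736] M [ 0.178 -0.527  0.597] j [ -2.73   34.985  99.399  -0.01   45.51  -12.78 ] 33.68097588506884 30.000266714969257 yaw 10.057616002564732
```

The torque has risen to 0.6 Nm, so the cap is on its stop after about 0.98 rad. I'll ease the twist a little, which the play in the key allows, and then lift.

Request:
{"name": "play_rows", "arguments": {"motion": [[[0,0,0,0,0,-2],[0,0,0,0,0,-4],[0,0,0,0,0,-6],[0,0,0,0,0,-6]]]}}

```text
time_s: 6.53
position: [0.5421, 0.0852, 0.1119]
tcp_rot: [[-0.275, 0.961, 0.001], [0.961, 0.275, 0.001], [0.0, 0.001, -1.0]]
force: [2.1, 0.4, 4.4]
opening: 0.389
grasp_force: 30.0
```

```bash
python3 s.py
```

```text
6.5333 [0.542 0.085 0.112] F [2.129 0.403 4.358] M [ 0.096 -0.526  0.06 ] j [ -2.755  34.98   99.422   0.055  45.536 -18.746] 33.86236835107459 29.999647522772648 yaw 15.952623232235254
```

Request:
{"name": "play_rows", "arguments": {"motion": [[[0,0,-0.005,0,0,0],[0,0,-0.015,0,0,0],[0,0,-0.03,0,0,0],[0,0,-0.055,0,0,0],[0,0,-0.085,0,0,0],[0,0,-0.115,0,0,0],[0,0,-0.14,0,0,0],[0,0,-0.15,0,0,0]]]}}

```text
time_s: 7.2
position: [0.5418, 0.0851, 0.2653]
tcp_rot: [[-0.276, 0.961, 0.003], [0.961, 0.276, -0.0], [-0.001, 0.003, -1.0]]
force: [0.4, 0.0, -0.2]
opening: 0.387
grasp_force: 30.0
```

Request:
{"name": "play_rows", "arguments": {"motion": [[[0,0,0,0,0,0],[0,0,0,0,0,0],[0,0,0,0,0,0]]]}}

```text
time_s: 7.45
position: [0.5399, 0.0852, 0.2597]
tcp_rot: [[-0.276, 0.961, -0.005], [0.961, 0.276, 0.0], [0.001, -0.005, -1.0]]
force: [-0.4, 0.3, -1.4]
opening: 0.388
grasp_force: 30.0
```

```bash
python3 s.py;  python3 - <<'E'
from h import *
c=imaging.capture("scene"); cv2.imwrite("pics/lift.png",cv2.resize(c["frame"][60:260,160:460,::-1],(800,533),interpolation=cv2.INTER_CUBIC))
E
```

```text
7.45 [0.54  0.085 0.26 ] F [-0.44   0.276 -1.425] M [-0.112  0.025 -0.026] j [ -2.749  22.893  91.875  -0.006  65.509 -18.774] 33.79368705568739 29.99995131578089 yaw 16.026992934314418
```

View pics/lift.png

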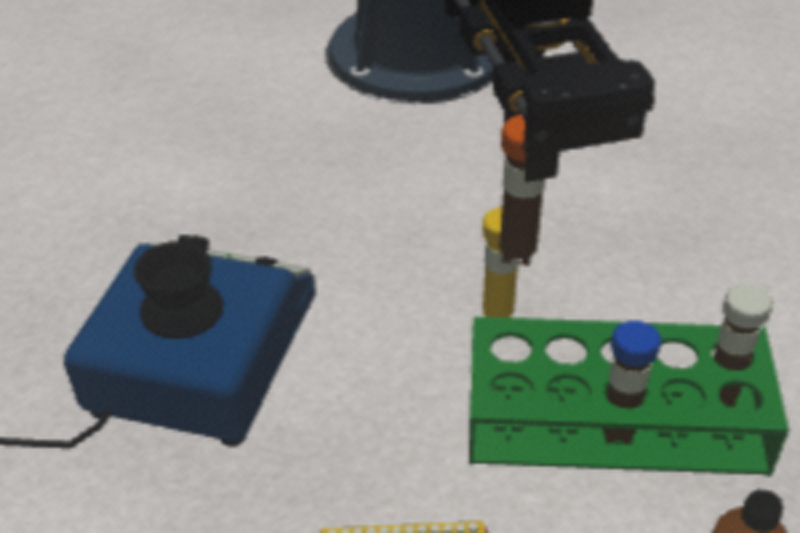

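The tube is clear of the rack and hanging upright at crop (520,190); the other tubes are undisturbed. Moving above the cup.

Request:
{"name": "play_rows", "arguments": {"motion": [[[-0.032,-0.012,0,0,0,0],[-0.066,-0.025,0,0,0,0],[-0.1,-0.037,0,0,0,0],[-0.135,-0.05,0,0,0,0],[-0.17,-0.063,0,0,0,0],[-0.204,-0.076,0,0,0,0],[-0.235,-0.088,0,0,0,0],[-0.255,-0.095,0,0,0,0]]]}}

```text
time_s: 8.17
position: [0.5196, -0.1891, 0.2596]
tcp_rot: [[-0.274, 0.962, -0.004], [0.962, 0.274, 0.001], [0.002, -0.003, -1.0]]
force: [0.1, -0.2, -1.0]
opening: 0.39
grasp_force: 30.0
```

Request:
{"name": "play_rows", "arguments": {"motion": [[[0,0,0,0,0,0],[0,0,0,0,0,0],[0,0,0,0,0,0],[0,0,0,0,0,0]]]}}

```text
time_s: 8.5
position: [0.5204, -0.1846, 0.2607]
tcp_rot: [[-0.278, 0.961, -0.002], [0.961, 0.278, 0.002], [0.002, -0.001, -1.0]]
force: [-1.3, 0.7, -0.4]
opening: 0.39
grasp_force: 30.0
```

```bash
python3 s.py;  python3 - <<'E'
from h import *
im=[]
for n,(u,v,w) in {"scene":(228,145,50),"top":(413,237,50)}.items():
    c=imaging.capture(n); im.append(cv2.resize(cv2.convertScaleAbs(c["frame"][v-w:v+w,u-w:u+w,::-1],alpha=2.5,beta=10),(400,400),interpolation=cv2.INTER_CUBIC))
cv2.imwrite("pics/abv.png",np.hstack(im))
E
```

```text
8.5 [ 0.52  -0.185  0.261] F [-1.311  0.736 -0.419] M [-0.105  0.069 -0.007] j [-31.137  23.216  91.134   0.028  65.797 -47.267] 33.91415355374425 29.999987505725585 yaw 16.118319672854298
```

View pics/abv.png

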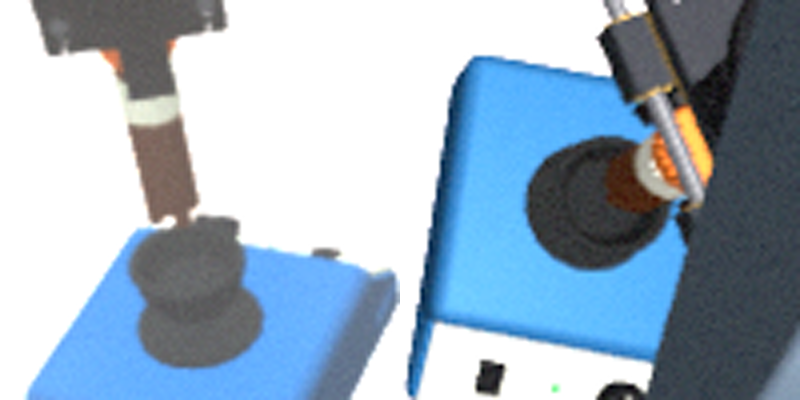

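The tube hangs over the cup. In the scene crop its foot is at (172,222), and the rim spans x 128–246. I'll check both against projections.

Run:
```python
from h import *
np.set_printoptions(precision=2,suppress=True)
T=np.linspace(0,2*np.pi,90)
o={"scene":(178,95),"top":(363,187)}
for n in o:
    c=imaging.capture(n)
    f=lambda X:(px(c,X)+.5-o[n])*4
    x,y=.5204,-.185
    print(n,"foot",f([x,y,.155]),"d/dx",f([x+.01,y,.155])-f([x,y,.155]),"d/dy",f([x,y+.01,.155])-f([x,y,.155]),"dz",f([x,y,.165])-f([x,y,.155]))
    if n=="scene":
        for z in(.165,.185,.205,.225):
            row=f([x,y,z])[1]; r=int(round(row/4))+95
            l=c["frame"][r,178:278].astype(int); dark=np.where((l.sum(1)<190)&(np.arange(100)>20)&(np.arange(100)<65))[0]
            print(z,"pred u",f([x,y,z])[0]/4,"obs",dark.min(),dark.max(),(dark.min()+dark.max()+1)/2)
    for (x,y) in((.52,-.186),(.522,-.186)):
        q=np.array([f([x+.031*np.cos(a),y+.031*np.sin(a),.123]) for a in T]); print("rim",x,y,q.min(0),q.max(0))
    fr=c["frame"].astype(int).sum(2)
    if n=="scene":
        for r in(156,158,160,162): print(r,"cup cols",[int(k) for k in fr[r,203:250]])
    else:
        print("top row 235",[int(k) for k in fr[235,395:440]]);print("col 412",[int(k) for k in fr[210:262,410]])
```

```text
scene foot [179.42 209.91] d/dx [-3.25 12.81] d/dy [19.59  0.13] dz [ -3.34 -15.21]
0.165 pred u 44.02062156103756 obs 36 48 42.5
0.185 pred u 42.30789996350802 obs 34 47 41.0
0.205 pred u 40.5333019771185 obs 32 45 39.0
0.225 pred u 38.693412755916285 obs 32 37 35.0
rim 0.52 -0.186 [127.85 217.84] [247.56 296.78]
rim 0.522 -0.186 [127.14 220.27] [247.03 299.46]
156 cup cols [532, 538, 544, 535, 484, 344, 221, 197, 188, 150, 125, 116, 105, 109, 110, 111, 105, 104, 107, 103, 104, 108, 106, 111, 107, 107, 106, 102, 108, 104, 105, 107, 111, 116, 133, 173, 220, 241, 268, 285, 314, 337, 292, 315, 383, 432, 440]
158 cup cols [546, 544, 532, 464, 295, 216, 201, 185, 147, 118, 107, 107, 111, 108, 104, 103, 103, 108, 111, 108, 98, 108, 109, 106, 105, 105, 106, 110, 108, 104, 104, 105, 107, 103, 121, 130, 168, 202, 205, 206, 207, 209, 205, 211, 217, 217, 227]
160 cup cols [542, 513, 398, 245, 208, 204, 189, 147, 120, 111, 103, 102, 102, 107, 101, 105, 103, 110, 115, 108, 112, 114, 108, 109, 108, 114, 119, 109, 114, 112, 106, 108, 104, 107, 117, 123, 158, 198, 201, 210, 202, 208, 210, 200, 205,
[... 183 characters left out ...]
, 107, 115, 110, 129, 177, 208, 207, 201, 204, 202, 205, 211, 206, 207, 206]
top foot [224.34 184.77] d/dx [ -2.65 -20.74] d/dy [-20.78   1.32] dz [ 5.6  -2.89]
rim 0.52 -0.186 [147.35 132.79] [271.71 256.81]
rim 0.522 -0.186 [146.89 128.87] [271.17 252.74]
top row 235 [64, 57, 56, 42, 51, 53, 51, 52, 50, 53, 59, 55, 58, 56, 59, 51, 51, 62, 50, 50, 44, 48, 30, 38, 39, 34, 49, 41, 43, 38, 60, 110, 166, 188, 199, 199, 205, 216, 197, 142, 122, 157, 228, 242, 85]
col 412 [191, 197, 196, 194, 199, 198, 200, 194, 202, 196, 197, 154, 52, 46, 45, 36, 33, 44, 51, 51, 53, 59, 53, 49, 59, 51, 62, 54, 47, 62, 61, 51, 63, 54, 58, 30, 31, 49, 61, 46, 56, 56, 48, 52, 113, 215, 212, 214, 207, 210, 214, 214]
```

Request:
{"name": "play_rows", "arguments": {"motion": [[[0.0016,0.0016,0.006,0,0,0],[0.0016,0.0016,0.014,0,0,0],[0.0016,0.0016,0.022,0,0,0],[0.0016,0.0016,0.029,0,0,0],[0.0016,0.0016,0.034,0,0,0],[0.0016,0.0016,0.038,0,0,0],[0.0016,0.0016,0.038,0,0,0],[0.0016,0.0016,0.038,0,0,0]]]}}

```text
time_s: 9.37
position: [0.5219, -0.1842, 0.2232]
tcp_rot: [[-0.276, 0.961, -0.001], [0.961, 0.276, 0.0], [0.0, -0.0, -1.0]]
force: [0.2, 0.6, 0.4]
opening: 0.386
grasp_force: 30.0
```

```bash
python3 s.py;  python3 - <<'E'
from h import *
im=[]
for n,(u,v,w) in {"scene":(228,145,40),"top":(413,237,40)}.items():
    c=imaging.capture(n); im.append(cv2.resize(cv2.convertScaleAbs(c["frame"][v-w:v+w,u-w:u+w,::-1],alpha=3,beta=10),(400,400),interpolation=cv2.INTER_CUBIC))
cv2.imwrite("pics/in.png",np.hstack(im))
E
python3 s.py
```

```text
9.3667 [ 0.522 -0.184  0.223] F [0.201 0.572 0.355] M [-0.119  0.022  0.032] j [-31.009  25.905  93.444   0.001  60.686 -47.046] 33.61025460974029 29.999876036386013 yaw 16.036442663315846
9.4667 [ 0.522 -0.184  0.224] F [ 0.681 -0.577 -1.055] M [-0.094  0.028 -0.006] j [-31.008  25.861  93.409   0.     60.689 -47.047] 33.861807503346945 30.000007100167068 yaw 16.038998905032543
```

View pics/in.png

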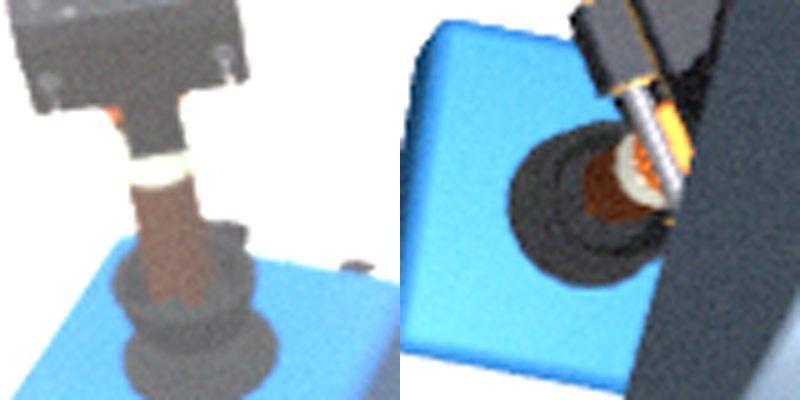

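The foot is inside the cup mouth and centred within about 1 mm (scene crop: foot at x≈180, rim centre at x≈183). Now lowering slowly to contact.

Request:
{"name": "play_rows", "arguments": {"motion": [[[0,0,0.002,0,0,0],[0,0,0.004,0,0,0],[0,0,0.006,0,0,0],[0,0,0.007,0,0,0],[0,0,0.008,0,0,0],[0,0,0.009,0,0,0],[0,0,0.009,0,0,0]]]}}

```text
time_s: 10.05
position: [0.5219, -0.1841, 0.2143]
tcp_rot: [[-0.276, 0.961, -0.0], [0.961, 0.276, 0.0], [0.0, -0.0, -1.0]]
force: [-0.2, -0.1, -1.3]
opening: 0.39
grasp_force: 30.0
```

```bash
cat > f.py <<'E'
from h import *
import sys
np.set_printoptions(precision=2,suppress=True)
F=[];P=[];M=[]
for i in range(int(sys.argv[1])):
    imaging.capture("top"); s=bot.read_state(); F.append(s["force"]);P.append(s["position"]*1e3);M.append(s["moment"])
print(s["time_s"],"F",np.mean(F,0),"sd",np.std(F,0),"P",np.mean(P,0),"M",np.mean(M,0),"grip",s["grasp_force"],s["opening"]*87)
E
python3 f.py 8
```

```text
10.45 F [-0.03  0.08 -0.94] sd [0.61 0.51 0.44] P [ 522.02 -184.17  214.58] M [-0.08  0.04 -0.  ] grip 29.99992154974848 34.05184655140921
```

Request:
{"name": "play_rows", "arguments": {"motion": [[[0,0,0.001,0,0,0],[0,0,0.002,0,0,0],[0,0,0.003,0,0,0],[0,0,0.003,0,0,0]]]}}

```text
time_s: 10.78
position: [0.5218, -0.1841, 0.2113]
tcp_rot: [[-0.276, 0.961, -0.0], [0.961, 0.276, 0.0], [0.0, -0.0, -1.0]]
force: [-0.2, 0.5, -1.0]
opening: 0.387
grasp_force: 30.0
```

```bash
python3 f.py 6
```

```text
11.0833 F [-0.24  0.21 -0.71] sd [0.51 0.4  0.86] P [ 521.96 -184.15  211.5 ] M [-0.08  0.03 -0.01] grip 29.999982616097896 33.83610837211705
```

Request:
{"name": "play_rows", "arguments": {"motion": [[[0,0,0.001,0,0,0],[0,0,0.002,0,0,0],[0,0,0.003,0,0,0],[0,0,0.003,0,0,0]]]}}

```text
time_s: 11.42
position: [0.5223, -0.1844, 0.209]
tcp_rot: [[-0.276, 0.961, 0.001], [0.961, 0.276, -0.001], [-0.001, 0.001, -1.0]]
force: [-1.1, -0.4, 4.6]
opening: 0.392
grasp_force: 30.0
```

```bash
python3 f.py 8
```

```text
11.8167 F [-0.55 -0.08  4.06] sd [0.47 0.58 0.54] P [ 522.25 -184.35  208.92] M [-0.12  0.08  0.  ] grip 30.000698363705 33.940106181842886
```

Request:
{"name": "play_rows", "arguments": {"motion": [[[0,0,0.001,0,0,0],[0,0,0.002,0,0,0],[0,0,0.0028,0,0,0],[0,0,0.0033,0,0,0],[0,0,0.0033,0,0,0]]]}}

```text
time_s: 12.23
position: [0.5223, -0.1844, 0.2057]
tcp_rot: [[-0.276, 0.961, 0.001], [0.961, 0.276, -0.001], [-0.001, 0.001, -1.0]]
force: [-0.6, 0.0, 7.5]
opening: 0.391
grasp_force: 30.0
```

```bash
python3 f.py 10
```

```text
12.7333 F [-0.59  0.13  7.47] sd [0.39 0.52 0.5 ] P [ 522.35 -184.42  205.83] M [-0.12  0.15 -0.03] grip 30.001082438307094 34.420082537346964
```

Pressed with about 8.2 N, which is about 5.1 mm. Holding there.

Request:
{"name": "play_rows", "arguments": {"motion": [[[0,0,0,0,0,0],[0,0,0,0,0,0],[0,0,0,0,0,0],[0,0,0,0,0,0],[0,0,0,0,0,0],[0,0,0,0,0,0],[0,0,0,0,0,0],[0,0,0,0,0,0]]]}}

```text
time_s: 13.4
position: [0.5223, -0.1844, 0.2058]
tcp_rot: [[-0.276, 0.961, 0.001], [0.961, 0.276, -0.001], [-0.001, 0.001, -1.0]]
force: [-0.5, 0.5, 7.2]
opening: 0.39
grasp_force: 30.0
```

```bash
python3 f.py 70;  python3 - <<'E'
from h import *
im=[]
for n,(u,v,w) in {"scene":(228,145,40),"top":(413,237,40)}.items():
    c=imaging.capture(n); im.append(cv2.resize(cv2.convertScaleAbs(c["frame"][v-w:v+w,u-w:u+w,::-1],alpha=3,beta=10),(400,400),interpolation=cv2.INTER_CUBIC))
cv2.imwrite("pics/press.png",np.hstack(im))
E
```

```text
16.9 F [-0.51 -0.09  7.18] sd [0.53 0.46 0.52] P [ 522.35 -184.42  205.84] M [-0.12  0.16 -0.  ] grip 30.00116524876489 33.88256553373453
```

View pics/press.png

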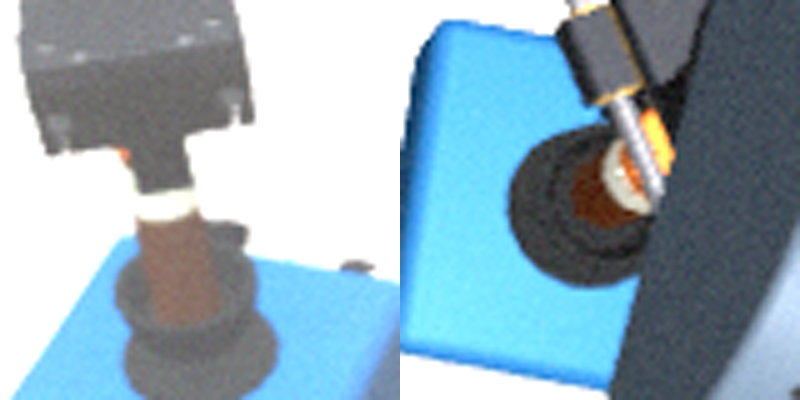

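The tube stands upright in the sunken cup, with the foot at scene crop (182,320). The reading is a steady 7.2 N plus the tube's weight, about 8 N, held for more than 4 s.

```bash
python3 -c "
from rig import bot
print(bot.hand_in())"
```

```text
the job is handed in; nothing more can be done
None
```

I screwed the orange cap clockwise to its stop in the rack, then stood the tube in the mixer cup and pressed it about 5 mm (about 8 N) for over 4 s; I handed in at about 17 s, still gripping and pressing.

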